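# Point out the spoiled sample to the bench camera

## Robot

A 7-joint arm with a two-finger parallel gripper is mounted at the origin on the work surface. World frame = base frame: x ahead of the robot, y to its left, z up, the work surface at z = 0. Lengths are in m, angles in rad, forces in N, time in s.
With the tool pointing down it reaches from about 0.4 to 0.85 m from the base axis. Payload 10.4 kg.
Tool frame: the origin (TCP) lies between the finger pads, 19 mm behind the fingertips; this is the grasp point; z points along the fingers, y is the line along which they close (so a half turn about z gives the same grasp; the last joint's range is limited). The gripper opens to 85 mm and grips with 20 to 120 N. Pads are 22 mm wide; open, the fingers measure 114 mm over their backs; the gripper's body (76 mm by 85 mm) begins 54 mm behind the grasp point. The pads swing forward as they close: fully open they stand 13 mm farther back than shut.
Start: joints at [1.284, 0.332, -0.065, 1.46, 0.022, 1.35, -0.088], TCP at [0.163, -0.603, 0.25] pointing down, gripper open.
Joint ranges: [-2.6, 2.6], [-0.5, 2.12], [-1.47, 1.34], [0.16, 2.42], [-1.27, 4.41], [0.06, 2.06], [-2.6, 2.6]. Speed limits (rad/s): [2.22, 2.22, 2.79, 2.79, 3.14, 3.14, 3.14].

## Interface

Orientations are given as a unit quaternion [x, y, z, w].
In Python, from workcell import get_obs, camera, camera_params, hand_in gives the robot as it stands.
- The arm moves only by the tool carry_out, never from a script. Its argument "commands" is a list that holds one entry, the list of rows, each a list of 6 numbers: the shift along the tool's x, y, z in units of 40 mm (1.0 is 40 mm), then the turn, a rotation vector about the tool's x, y, z in units of 6 degrees (1.0 is 6 degrees). In form: [[[x, y, z, ax, ay, az], ...]]. A call has 1 to 20 rows; each row shifts and turns the commanded pose from where the row before left it, along the tool's axes as they then stand; what a row does not reach is not made up. A row lasts 1/12 s, in which the tool goes at most 41.7 mm and 7.16 degrees, less where a joint would pass 70% of its speed; a pose out of reach is approached as far as the arm can. A call is refused whole if a number of a shift passes 1 or a number of a turn 1, either way. A call with a gripper value outside its range is refused whole. "hand" is the closure, from -1 (fully open) to 1 (shut), set as the call begins (left out, the last holds). The fingers move at their own pace and stop on an object; "force" is the grip in N (left out, the last holds). Time passes only in rows, so rows that do not move let the fingers close. It gives the time, the measured TCP pose, the force, the opening and the grip force at its end, in the units of the state.
- get_obs(): the state, without advancing time (a new reading comes with each control period).
- camera(name): name is "scene" or "side" or "wrist"; returns the picture (480x640x3 uint8, red, green, blue); there is no depth.
- camera_params(name): a dict with "mtx" (3x3 intrinsics, pixels), "R" (3x3) and "t" (3): a world point X has camera coordinates R X + t. Camera axes: x right, y down, z forward; pixel columns grow to the right and rows downward; lengths in m; the calibration is good to about 2 mm. A picture is of the moment at which its call begins: read the wrist's pose just before it. camera_params takes no time and is no camera call; for the wrist camera it gives the pose at the moment of the call.
- hand_in(): hands the job in; it is judged then, once.
The state is a dict: "clock": time; "joint_pos": joint angles; "joint_velocities": joint speeds; "tau": joint torques, N m; "position": TCP position; "ee_rot": TCP orientation; "ft_force": force on the tool from outside, world axes, zero at the start; "torque": the same for the moment, N m; "grip_width": opening from 0.0 (shut) to 1.0 (fully open); "grasp_force": force on a finger pad.
Only numpy, scipy, OpenCV 4.12 (cv2) and the standard library are available. Lean on these libraries where they do the work, as an engineer would, in place of code of your own. Each camera call takes 0.05 s, during which the arm holds its last target. There are 200 camera calls.

## Task

Start the recording by pressing the blue button on the camera box fully down and letting it come up, then show the camera which sample has spoiled: with the fingertips close above it (a few centimetres, at most 5) and without touching, point from above at the middle of the dish with the green mould and stay there for two full seconds. Then point in the same way at the lid of the jar it came from, the one with the orange lid, stay there for two full seconds too, and finish still pointing at it. Touch none of the dishes, jars, cups or the spatula at any time, and do not dip the fingers close over any other dish or jar.

Things in the scene. Friction and masses are not known exactly. Their poses are not given: they have to be found in the camera images.
- rec_button (a joint): travel of the record button in m: 0 up, 0.006 fully down; it springs back up and takes about 5 N to push right down
- rec_button_top (a point): centre of the top face of the round blue button, 32 mm across, 57 mm above the bench and pressed straight down; it stands 10 mm proud of a black housing on the camera box, a white box 90 x 120 x 35 mm with a small dark display, fixed to the bench
- dish_mould: closed round petri dish, 90 mm across, 16 mm high, lying flat on the white board, with cream agar overgrown by dark green mould blotches: the spoiled one. Origin: centre of its underside; z up, so its top is 16 mm above the origin
- dish_red: closed round petri dish, 90 mm across, 16 mm high, lying flat on the white board, with plain red agar. Origin: centre of its underside; z up, so its top is 16 mm above the origin
- dish_blue: closed round petri dish, 90 mm across, 16 mm high, lying flat on the white board, with plain blue agar. Origin: centre of its underside; z up, so its top is 16 mm above the origin
- dish_clean: closed round petri dish, 90 mm across, 16 mm high, lying flat on the white board, with cream agar and four tiny red-brown dots. Origin: centre of its underside; z up, so its top is 16 mm above the origin
- jar_orange: upright amber glass sample jar, 60 mm across, 90 mm high, with an orange lid, standing in the grey tray, its underside 4 mm above the bench. Origin: centre of its underside; z up, so its lid is 90 mm above the origin
- jar_blue: upright amber glass sample jar, 60 mm across, 90 mm high, with a blue lid, standing in the grey tray, its underside 4 mm above the bench. Origin: centre of its underside; z up, so its lid is 90 mm above the origin
- jar_white: upright amber glass sample jar, 60 mm across, 90 mm high, with a white lid, standing in the grey tray, its underside 4 mm above the bench. Origin: centre of its underside; z up, so its lid is 90 mm above the origin
- dish_board: white board 260 x 260 x 8 mm, fixed to the bench, that carries the four dishes. Origin: centre of its underside
- jar_tray: low grey tray 100 x 300 mm, walls 22 mm high, fixed to the bench, in which the three jars stand in a row. Origin: centre of its underside
- beaker: loose glass beaker, 80 mm across, 100 mm high, beyond the jars and dishes. Origin: centre of its underside
- steel_cup: loose steel cup, 72 mm across, 80 mm high, left of the dish board. Origin: centre of its underside
- spatula: loose spatula lying beyond the dish board, under 30 mm high. 280 mm long. Origin: where the wooden handle meets the steel, on its underside; x runs to the blade
Not all that is in view belongs to the job. What is shaped like the part that bears rec_button but purple or yellow is not meant.

How it is judged:
On the way, in this order (a step that is already met when the one before it is completed fails the run):
1. the blue button is pressed fully down (value of joint rec_button above 0.0045 m), for 0.05 s.
2. the button is up again, and the tool point dwells close above the middle of the mouldy dish for 2 s (horizontal distance between the grasp point and dish_mould below 0.035 m and z of the grasp point in the frame of dish_mould below 0.091 m and value of joint rec_button below 0.002 m), for 2 s.
3. the tool point dwells close above the orange lid for 2 s (horizontal distance between the grasp point and jar_orange below 0.03 m and z of the grasp point in the frame of jar_orange below 0.165 m and value of joint rec_button below 0.002 m), for 2 s.
At the end, for the whole second after the job is handed in: The tool point (TCP) is within 30 mm of the orange lid's centre seen from above and less than 75 mm above the lid, not touching it; the button is up (under 2 mm); every dish, jar, cup and the spatula is within 10 mm of where it started (all of step 3 and distance of each of dish_mould, dish_red, dish_blue, dish_clean, jar_orange, jar_blue, jar_white, beaker, steel_cup, spatula from where it was at the start of the episode below 0.01 m).
It fails at once if the robot touches a dish, jar, cup or the spatula (contact force between any of the fingers, the arm and dish_mould above 0.2 N or contact force between any of the fingers, the arm and dish_red above 0.2 N or contact force between any of the fingers, the arm and dish_blue above 0.2 N or contact force between any of the fingers, the arm and dish_clean above 0.2 N or contact force between any of the fingers, the arm and jar_orange above 0.2 N or contact force between any of the fingers, the arm and jar_blue above 0.2 N or contact force between any of the fingers, the arm and jar_white above 0.2 N or contact force between any of the fingers, the arm and beaker above 0.2 N or contact force between any of the fingers, the arm and steel_cup above 0.2 N or contact force between any of the fingers, the arm and spatula above 0.2 N).
It fails at once if a dish, jar, cup or the spatula is moved more than 10 mm (distance of any of dish_mould, dish_red, dish_blue, dish_clean, jar_orange, jar_blue, jar_white, beaker, steel_cup, spatula from where it was at the start of the episode above 0.01 m).
It fails at once if the tool point dips to less than 55 mm above another dish or jar, within 30 mm of its centre ((horizontal distance between the grasp point and dish_red below 0.03 m and z of the grasp point in the frame of dish_red below 0.071 m) or (horizontal distance between the grasp point and dish_blue below 0.03 m and z of the grasp point in the frame of dish_blue below 0.071 m) or (horizontal distance between the grasp point and dish_clean below 0.03 m and z of the grasp point in the frame of dish_clean below 0.071 m) or (horizontal distance between the grasp point and jar_blue below 0.03 m and z of the grasp point in the frame of jar_blue below 0.145 m) or (horizontal distance between the grasp point and jar_white below 0.03 m and z of the grasp point in the frame of jar_white below 0.145 m)).
It also fails if it takes over 64 s, if anything falls off the work surface, if the arm or the gripper's body presses on something with over 40 N, if the wrist force passes 120 N, or if a joint passes its speed limit or range.

## Working session

There is one attempt and no reset: what is moved stays moved. The work goes in short steps, Python scripts to look and compute and a tool call to move; the robot and the scene stay as the last step left them, time stands still between calls to the robot, and variables do not carry over. Pictures are saved under pics/ and viewed, at most 10 in all, crops included, and the job is handed in when it is done.

Besides the shell and the picture viewer there is one more tool, called after "Call:" as name([rows], argument=value, ...), one row to a line, values as JSON. carry_out: Moves the arm, as the interface text tells. Its arguments: {"type":"object","properties":{"commands":{"type":"array"},"hand":{"type":"number"},"force":{"type":"number"}},"required":["commands"]}

```bash
mkdir -p pics
python3 - <<'E'
from workcell import *
import cv2,numpy as np
for n in("scene","side"):
    cv2.imwrite(f"pics/{n}.png",camera(n)[:,:,::-1]); p=camera_params(n); print(n,{k:np.round(v,3).tolist() for k,v in p.items()})
o=get_obs(); print(o["position"],o["ee_rot"],o["clock"])
E
```

```text
scene {'mtx': [[465.829, 0.0, 323.025], [0.0, 465.829, 236.79], [0.0, 0.0, 1.0]], 'R': [[0.428, 0.904, -0.007], [0.622, -0.3, -0.723], [-0.656, 0.305, -0.69]], 't': [-0.321, -0.237, 1.435]}
side {'mtx': [[454.467, 0.0, 319.263], [0.0, 454.467, 233.325], [0.0, 0.0, 1.0]], 'R': [[-0.776, -0.63, 0.006], [-0.487, 0.594, -0.64], [0.4, -0.5, -0.768]], 't': [0.468, 0.244, 1.197]}
[ 0.16286746 -0.60309244  0.24930668] [ 9.91315002e-01  1.31507327e-01 -1.21995286e-04 -6.11487962e-04] 0.1
```

View pics/scene.png

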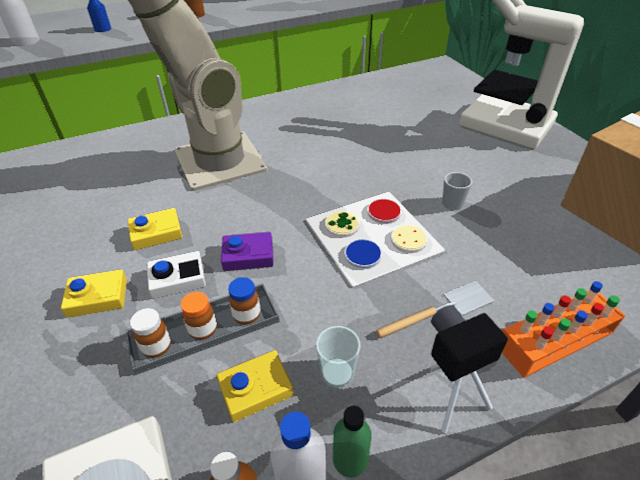

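View pics/side.png

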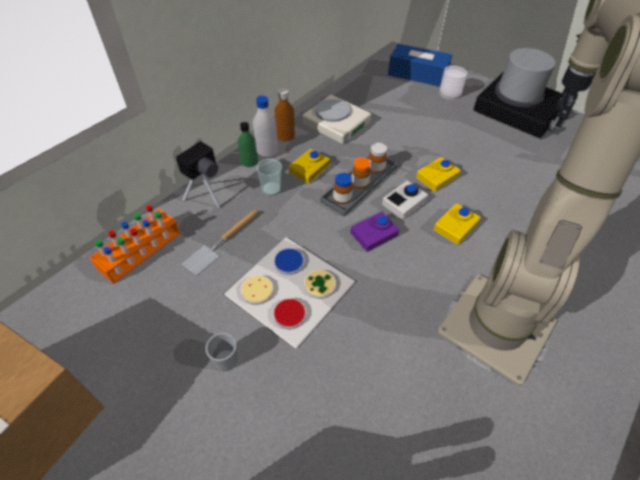

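Candidates for the button, by scene pixel:
- Yellow boxes: (142,221), (78,286), (240,381).
- Purple box: (236,243).
- White box with the dark display: (162,267), side (411,189). This is the one I choose.

The mouldy dish is at scene (343,222), side (320,283). The dotted dish at (409,237) is the decoy. The orange lid is at (196,302), side (362,164).

```bash
cat > h.py <<'E'
import cv2,numpy as np
from workcell import *
def ray(p,uv):
    d=p["R"].T@np.linalg.inv(p["mtx"])@np.array([*uv,1.]); return -p["R"].T@p["t"],d
def plane(p,uv,z):
    c,d=ray(p,uv); return c+d*(z-c[2])/d[2]
def blob(img,seed,r,hue,smin=110,vmin=60):
    "centre of bounding box & area of hue blob nearest the seed pixel"
    h=cv2.cvtColor(img,cv2.COLOR_RGB2HSV); m=cv2.inRange(h,(hue[0],smin,vmin),(hue[1],255,255))
    w=np.zeros_like(m); cv2.circle(w,seed,r,255,-1); m&=w
    n,_,s,c=cv2.connectedComponentsWithStats(m)
    i=1+np.argmax(s[1:,4]); return c[i],s[i]
E
python3 - <<'E'
from h import *
I={n:cv2.imread(f"pics/{n}.png")[:,:,::-1].copy() for n in("scene","side")}
P={n:camera_params(n) for n in I}
T={"button":((100,130),.057,{"scene":(161,267),"side":(411,189)},11),
"orange":((3,18),.09,{"scene":(196,302),"side":(362,164)},20),
"jblue":((100,130),.09,{"scene":(242,287),"side":(343,181)},14),
"dblue":((100,130),.02,{"scene":(363,253),"side":(289,261)},25),
"dred":((170,180),.02,{"scene":(384,210),"side":(289,313)},25),
"mould":((20,90),.022,{"scene":(343,222),"side":(320,283)},22),
"yel1":((100,130),.057,{"scene":(142,221),"side":(464,212)},11),
"purp":((100,130),.057,{"scene":(236,243),"side":(382,221)},11)}
for k,(hue,z,s,r) in T.items():
    for n in I:
        c,st=blob(I[n],s[n],r,hue,vmin=40); print(k,n,c.round(1),st[2:],plane(P[n],c,z).round(4))
for n,c in(("scene",(148,317)),("side",(379,149))): print("jwhite",plane(P[n],c,.092).round(3))
for n,c in(("scene",(409,237)),("side",(257,289))): print("clean",plane(P[n],c,.024).round(3))
a=I["scene"][190:340,60:460]; cv2.imwrite("pics/crop.png",cv2.resize(a,None,fx=2,fy=2,interpolation=2)[:,:,::-1])
E
```

```text
button scene [161.1 266.8] [ 17  13 168] [ 0.4351 -0.2484  0.057 ]
button side [411.2 188.8] [11 10 89] [ 0.4226 -0.2407  0.057 ]
orange scene [196.1 307. ] [ 33  31 771] [ 0.6072 -0.2067  0.09  ]
orange side [364.4 165.7] [ 30  24 419] [ 0.5812 -0.2032  0.09  ]
jblue scene [241.6 288.5] [ 27  24 504] [ 0.6007 -0.1116  0.09  ]
jblue side [342.8 179.2] [ 16  14 191] [ 0.597 -0.109  0.09 ]
dblue scene [362.9 252. ] [ 35  25 674] [0.5578 0.1966 0.02  ]
dblue side [288.5 259.9] [ 28  23 492] [0.5572 0.1963 0.02  ]
dred scene [384.1 209.1] [ 31  21 477] [0.4431 0.3234 0.02  ]
dred side [289.3 312.6] [ 31  28 610] [0.4414 0.3239 0.02  ]
mould scene [343.6 220.5] [ 15  17 158] [0.4388 0.2057 0.022 ]
mould side [319.5 282.3] [ 26  22 334] [0.439  0.2005 0.022 ]
yel1 scene [140.7 220.7] [ 13  10 103] [ 0.257  -0.2631  0.057 ]
yel1 side [464.  210.9] [ 9  8 57] [ 0.2478 -0.2613  0.057 ]
purp scene [234.8 241.3] [ 15  12 145] [ 0.4281 -0.0761  0.057 ]
purp side [382.3 220.1] [12 10 95] [ 0.4193 -0.0723  0.057 ]
jwhite [ 0.593 -0.296  0.092]
jwhite [ 0.591 -0.3    0.092]
clean [0.565 0.321 0.024]
clean [0.556 0.326 0.024]
```

View pics/crop.png

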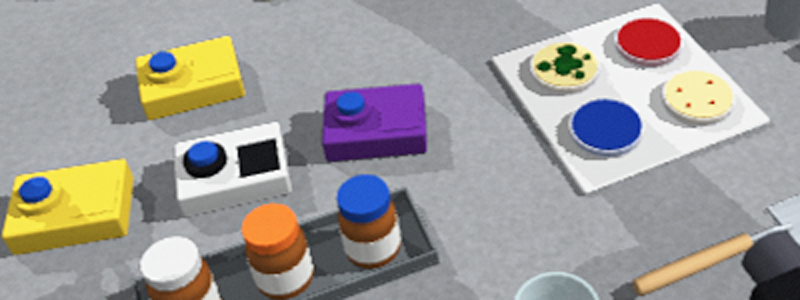

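The crop confirms it: the white box, with the blue button on a black housing and a dark display, is at crop (204,155), i.e. scene (162,267). The mouldy dish is at crop (565,65), and the orange lid is between the white and blue ones. The averaged two-view positions are:
- button (0.429,-0.245)
- mouldy dish (0.439,0.199)
- orange lid (0.595,-0.204)

These agree with the 94 mm jar spacing and the dish grid.

Call:
carry_out([
  [[0,0,-1,0,0,0],[0,0,-1,0,0,0],[0.625,-0.494,0,0,0,0],[0.625,-0.494,0,0,0,0],[0.625,-0.494,0,0,0,0],[0.625,-0.494,0,0,0,0],[0.625,-0.494,0,0,0,0],[0.625,-0.494,0,0,0,0],[0.625,-0.494,0,0,0,0],[0.625,-0.494,0,0,0,0],[0.625,-0.494,0,0,0,0],[0.625,-0.494,0,0,0,0],[0.625,-0.494,0,0,0,0],[0.625,-0.494,0,0,0,0],[0.625,-0.494,0,0,0,0],[0.625,-0.494,0,0,0,0],[0,0,0.5,0,0,0],[0,0,0.5,0,0,0],[0,0,0,0,0,0],[0,0,0,0,0,0]],
], hand=1, force=20)

```text
clock: 1.77
position: [0.4281, -0.245, 0.2895]
ee_rot: [0.991, 0.131, -0.001, -0.001]
ft_force: [-0.1, -0.4, 0.6]
grip_width: -0.002
grasp_force: 0.0
```

Run:
```python
from h import *
o=get_obs(); print(o["position"],o["ee_rot"],o["clock"],o["joint_pos"],o["grip_width"])
p=camera_params("wrist"); im=camera("wrist"); cv2.imwrite("pics/w1.png",im[:,:,::-1]); np.savez("w1.npz",**p)
for n,X in(("but",(.429,-.2445,.057)),("tcp",o["position"])):
    c=p["R"]@np.array(X)+p["t"]; print(n,(p["mtx"]@c/c[2])[:2])
```

```text
[ 0.42813494 -0.2449898   0.28949045] [ 9.91328283e-01  1.31404346e-01 -8.50148493e-04 -6.40858216e-04] 1.7667 [ 0.84288916  0.04667201 -0.42611354  1.71709186  0.01941643  1.384151
 -0.89368375] -0.001648512319744542
but [325.27138665 208.09343644]
tcp [326.94937941 327.75855367]
```

View pics/w1.png

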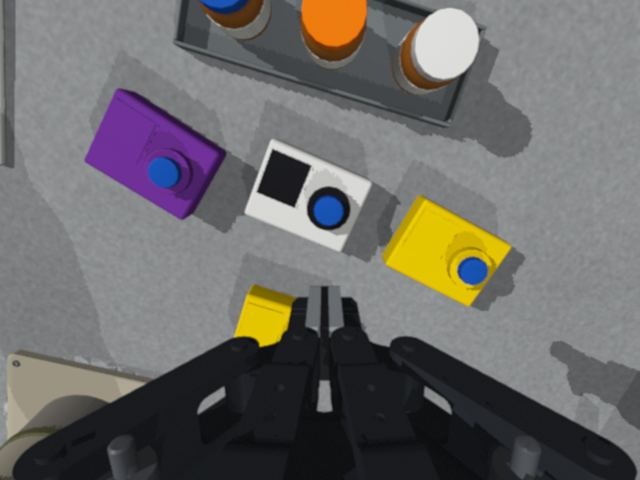

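The wrist view shows the white box's button at about (328,210), against a predicted (325,208). The orange lid is centred near (334,22). I'll refine the button's position.

Run:
```python
from h import *
p=dict(np.load("w1.npz")); im=cv2.imread("pics/w1.png")[:,:,::-1].copy()
c,s=blob(im,(328,210),24,(100,130)); print(c,s,plane(p,c,.057))
c,s=blob(im,(334,30),50,(3,18),smin=200,vmin=150); print(c,s,plane(p,c,.094))
```

```text
[327.90568475 210.21963824] [313 195  31  31 774] [ 0.42753145 -0.24775894  0.057     ]
[333.47963622  20.04547252] [ 302    0   64   47 2529] [ 0.58721971 -0.20845594  0.094     ]
```

Call:
carry_out([
  [[0,0.06,0.85,0,0,0],[0,0,0.85,0,0,0],[0,0,0.85,0,0,0],[0,0,0.85,0,0,0],[0,0,0.85,0,0,0],[0,0,0.8,0,0,0],[0,0,0,0,0,0],[0,0,0.1,0,0,0],[0,0,0.1,0,0,0],[0,0,0.1,0,0,0],[0,0,0,0,0,0],[0,0,0,0,0,0]],
])

```text
clock: 2.82
position: [0.4299, -0.2478, 0.0771]
ee_rot: [0.991, 0.131, 0.001, 0.001]
ft_force: [-0.0, 0.2, -0.7]
grip_width: 0.001
grasp_force: 0.0
```

Now down through the 6 mm travel in 2 mm steps.

Call:
carry_out([
  [[0,0,0.05,0,0,0],[0,0,0.05,0,0,0],[0,0,0.05,0,0,0],[0,0,0.05,0,0,0],[0,0,0,0,0,0],[0,0,0,0,0,0]],
])

```text
clock: 3.32
position: [0.4302, -0.2479, 0.0696]
ee_rot: [0.991, 0.131, 0.001, 0.001]
ft_force: [-4.2, 1.6, 19.5]
grip_width: 0.004
grasp_force: 9.7
```

Force is 19.5 N at z 0.0696, so the button is bottomed. Next I release it, rise and travel high to the mouldy dish.

Call:
carry_out([
  [[0,0,-0.9,0,0,0],[0,0,-0.9,0,0,0],[0,0,-0.9,0,0,0],[0,0,-0.9,0,0,0],[0,0,-0.9,0,0,0],[0.24,-0.825,0,0,0,0],[0.24,-0.825,0,0,0,0],[0.24,-0.825,0,0,0,0],[0.24,-0.825,0,0,0,0],[0.24,-0.825,0,0,0,0],[0.24,-0.825,0,0,0,0],[0.24,-0.825,0,0,0,0],[0.24,-0.825,0,0,0,0],[0.24,-0.825,0,0,0,0],[0.24,-0.825,0,0,0,0],[0.24,-0.825,0,0,0,0],[0.24,-0.825,0,0,0,0],[0.24,-0.825,0,0,0,0],[0,0,0,0,0,0],[0,0,0,0,0,0]],
])

```text
clock: 4.98
position: [0.4372, 0.2012, 0.2476]
ee_rot: [0.991, 0.134, -0.001, -0.0]
ft_force: [0.9, -0.5, -0.0]
grip_width: 0.004
grasp_force: 0.0
```

Run:
```python
from h import *
o=get_obs(); p=camera_params("wrist"); im=camera("wrist"); cv2.imwrite("pics/w2.png",im[:,:,::-1]); np.savez("w2.npz",**p)
print(o["position"])
for n,X in(("mould",(.439,.199,.024)),("orange",(.594,-.204,.094))):
    c=p["R"]@np.array(X)+p["t"]; print(n,(p["mtx"]@c/c[2])[:2])
s=camera("scene"); cv2.imwrite("pics/s2.png",s[:,:,::-1]); c,t=blob(s,(161,267),11,(100,130),vmin=40); print(c,t)
```

```text
[0.43717127 0.20117913 0.2475798 ]
mould [327.93209006 209.80245652]
orange [871.90093016 175.19578204]
[161.11904762 266.82142857] [153 261  17  13 168]
```

View pics/w2.png

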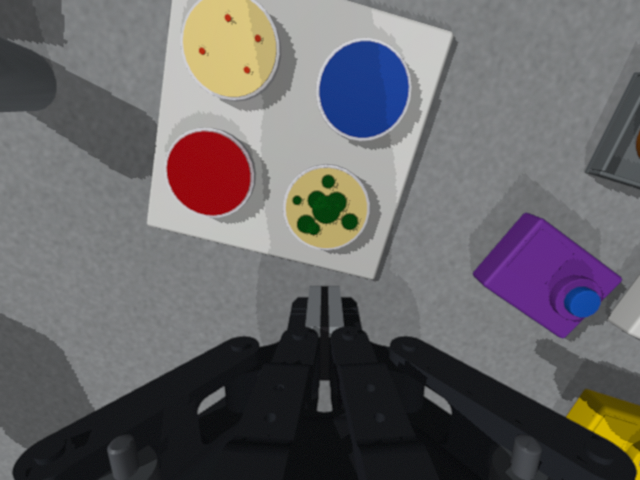

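The mouldy dish is at (327,208), matching the prediction of (328,210). The button is up again, since its blob in the scene view is unchanged. I descend to TCP z ≈ 0.08 and dwell.

Call:
carry_out([
  [[0,0,0.7,0,0,0],[0,0,0.7,0,0,0],[0,0,0.7,0,0,0],[0,0,0.7,0,0,0],[0,0,0.7,0,0,0],[0,0,0.7,0,0,0],[0,0,0,0,0,0],[0,0,0,0,0,0],[0,0,0,0,0,0],[0,0,0,0,0,0],[0,0,0,0,0,0],[0,0,0,0,0,0],[0,0,0,0,0,0],[0,0,0,0,0,0],[0,0,0,0,0,0],[0,0,0,0,0,0],[0,0,0,0,0,0],[0,0,0,0,0,0],[0,0,0,0,0,0],[0,0,0,0,0,0]],
])

```text
clock: 6.75
position: [0.438, 0.1993, 0.08]
ee_rot: [0.991, 0.132, -0.0, 0.0]
ft_force: [0.2, -0.5, 0.4]
grip_width: 0.002
grasp_force: 0.0
```

Call:
carry_out([
  [[0,0,0,0,0,0],[0,0,0,0,0,0],[0,0,0,0,0,0],[0,0,0,0,0,0],[0,0,0,0,0,0],[0,0,0,0,0,0],[0,0,0,0,0,0],[0,0,0,0,0,0],[0,0,0,0,0,0],[0,0,0,0,0,0],[0,0,0,0,0,0],[0,0,0,0,0,0],[0,0,0,0,0,0],[0,0,0,0,0,0],[0,0,0,0,0,0],[0,0,0,0,0,0],[0,0,0,0,0,0],[0,0,0,0,0,0],[0,0,0,0,0,0],[0,0,0,0,0,0]],
])

```text
clock: 8.42
position: [0.438, 0.1993, 0.08]
ee_rot: [0.991, 0.132, 0.0, 0.0]
ft_force: [-0.1, 0.2, -0.2]
grip_width: 0.001
grasp_force: 0.0
```

Call:
carry_out([
  [[0,0,-0.9,0,0,0],[0,0,-0.9,0,0,0],[0,0,-0.9,0,0,0],[0,0,-0.9,0,0,0],[0,0,-0.9,0,0,0],[0.087,0.826,0,0,0,0],[0.087,0.826,0,0,0,0],[0.087,0.826,0,0,0,0],[0.087,0.826,0,0,0,0],[0.087,0.826,0,0,0,0],[0.087,0.826,0,0,0,0],[0.087,0.826,0,0,0,0],[0.087,0.826,0,0,0,0],[0.087,0.826,0,0,0,0],[0.087,0.826,0,0,0,0],[0.087,0.826,0,0,0,0],[0.087,0.826,0,0,0,0],[0.087,0.826,0,0,0,0],[0,0,0,0,0,0],[0,0,0,0,0,0]],
])

```text
clock: 10.08
position: [0.5935, -0.2057, 0.259]
ee_rot: [0.992, 0.13, -0.001, -0.0]
ft_force: [0.2, 0.7, -0.2]
grip_width: 0.001
grasp_force: 0.0
```

Run:
```python
from h import *
o=get_obs(); p=camera_params("wrist"); im=camera("wrist"); cv2.imwrite("pics/w3.png",im[:,:,::-1])
print(o["position"])
c=p["R"]@np.array((.594,-.204,.094))+p["t"]; u=(p["mtx"]@c/c[2])[:2]; print(u)
c,s=blob(im,tuple(int(v) for v in u),70,(3,18),smin=200,vmin=150); print(c,s,plane(p,c,.094))
```

```text
[ 0.59354742 -0.20568742  0.25899031]
[323.83461772 224.36021867]
[326.54162384 222.17334704] [ 297  192   61   61 2919] [ 0.59646998 -0.20574759  0.094     ]
```

View pics/w3.png

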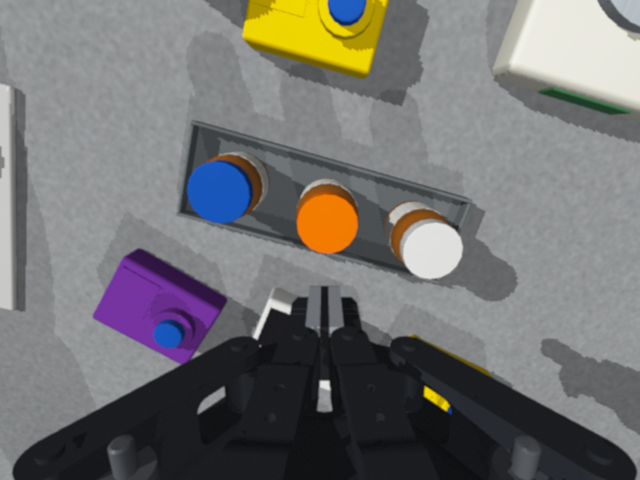

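The orange lid is at (327,222), which gives (0.596,-0.206), 3 mm from the TCP in plan. I descend to z ≈ 0.15 and dwell.

Call:
carry_out([
  [[0.06,0,0.68,0,0,0],[0,0,0.68,0,0,0],[0,0,0.68,0,0,0],[0,0,0.68,0,0,0],[0,0,0,0,0,0],[0,0,0,0,0,0],[0,0,0,0,0,0],[0,0,0,0,0,0],[0,0,0,0,0,0],[0,0,0,0,0,0],[0,0,0,0,0,0],[0,0,0,0,0,0],[0,0,0,0,0,0],[0,0,0,0,0,0],[0,0,0,0,0,0],[0,0,0,0,0,0],[0,0,0,0,0,0],[0,0,0,0,0,0],[0,0,0,0,0,0],[0,0,0,0,0,0]],
])

```text
clock: 11.8
position: [0.596, -0.2029, 0.1512]
ee_rot: [0.991, 0.132, 0.0, 0.0]
ft_force: [-0.2, 0.9, -0.6]
grip_width: 0.004
grasp_force: 0.0
```

Call:
carry_out([
  [[0,0,0,0,0,0],[0,0,0,0,0,0],[0,0,0,0,0,0],[0,0,0,0,0,0],[0,0,0,0,0,0],[0,0,0,0,0,0],[0,0,0,0,0,0],[0,0,0,0,0,0],[0,0,0,0,0,0],[0,0,0,0,0,0],[0,0,0,0,0,0],[0,0,0,0,0,0],[0,0,0,0,0,0],[0,0,0,0,0,0],[0,0,0,0,0,0],[0,0,0,0,0,0],[0,0,0,0,0,0],[0,0,0,0,0,0],[0,0,0,0,0,0],[0,0,0,0,0,0]],
])

```text
clock: 13.47
position: [0.596, -0.2029, 0.1512]
ee_rot: [0.991, 0.132, 0.0, 0.0]
ft_force: [-0.6, 0.2, 0.5]
grip_width: 0.004
grasp_force: 0.0
```

```bash
python3 -c "
from workcell import *
print(hand_in())"
```

```text
the job is handed in; nothing more can be done
None
```

I pressed the blue button fully down and released it, pointed at the mouldy dish and then the orange lid for over 2 s each without touching anything, and handed the job in still pointing at the lid; no verdict came back.

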